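# Clamp the sealed pan cover evenly

## Robot

A 6-joint arm with a two-finger parallel gripper is mounted at the origin on a cart in front of the work surface, level with it; the furniture and walls round the work are solid. World frame = base frame: x ahead of the robot, y to its left, z up, the work surface at z = 0. Lengths are in m, angles in rad, forces in N, time in s.
With the tool pointing down it reaches from about 0.325 to 0.9 m from the base axis. Payload 6.1 kg.
Tool frame: the origin (TCP) lies midway between the tips of the shut fingers; the grasp point (between the pads) lies bot.grip_point_offset behind it (bot.grip_point_offset is the distance from the TCP to the grasp point, in m); z points along the fingers, y is the line along which they close (so a half turn about z gives the same grasp; the last joint's range is limited). The gripper opens to 85 mm and grips with 20 to 120 N. Pads are 22 mm wide; open, the fingers measure 114 mm over their backs; the gripper's body (76 mm by 85 mm) begins 54 mm behind the grasp point. The pads swing forward as they close: fully open they stand 13 mm farther back than shut.
Start: joints at [-1.447, 0.22, 1.526, -0, 1.395, -0.126], TCP at [0.154, -0.606, 0.231] pointing down, gripper open.
Joint ranges: [-2.98, 2.98], [-0.91, 2.08], [0.09, 2.57], [-1.24, 4.39], [0.2, 2.65], [-2.68, 2.68]. Speed limits (rad/s): [2.57, 2.57, 3.01, 3.14, 3.14, 3.14].

## Interface

Orientations are given as a rotation vector (axis times angle).
In Python, from rig import bot gives the robot as it stands.
- The arm moves only by the tool servo_tool, never from a script. Its argument "moves" is a list of rows, each a list of 3 entries, a list of its own where there are three numbers: the turn, a rotation vector about the tool's x, y, z in rad, then the shift along the tool's x, y, z in m, then the finger opening in m, from 0 to 0.0854. A call has 1 to 20 rows; each row shifts and turns the commanded pose from where the row before left it, along the tool's axes as they then stand; what a row does not reach is not made up. A row lasts 1/8 s, in which the tool goes at most 62.5 mm and 10.7 degrees, less where a joint would pass 70% of its speed; a pose out of reach is approached as far as the arm can. A call with a gripper value outside its range is refused whole. The fingers move at their own pace and stop on an object; "grip_force" is the grip in N (left out, the last holds). Time passes only in rows, so rows that do not move let the fingers close. It gives the time, the measured TCP pose, the force, the opening and the grip force at its end, in the units of the state.
- bot.observe(): the state, without advancing time (a new reading comes with each control period).
- bot.capture(name): name is "scene" or "top" or "wrist"; returns a dict with "image" (480x640x3 uint8, red, green, blue), "intrinsics" (3x3 intrinsics, pixels), "rvec" (rotation vector, rad) and "tvec" (3), from world to camera coordinates, as OpenCV has them. Camera axes: x right, y down, z forward; pixel columns grow to the right and rows downward; lengths in m; the calibration is good to about 2 mm. A picture is of the moment at which its call begins. There is no depth.
- bot.finish_job(): hands the job in; it is judged then, once.
The state is a dict: "time_s": time; "q": joint angles; "joint_vel": joint speeds; "joint_efforts": joint torques, N m; "tool_pos": TCP position; "tool_rot": TCP orientation; "wrist_force": force on the tool from outside, world axes, zero at the start; "ft_torque": the same for the moment, N m; "opening": finger opening in m; "grip_force": force on a finger pad.
Only numpy, scipy, OpenCV 4.12 (cv2) and the standard library are available. Lean on these libraries where they do the work, as an engineer would, in place of code of your own. Each camera call takes 0.05 s, during which the arm holds its last target. There are 200 camera calls.

## Task

Close the transport clamp on the small steel pan: tighten the four wing nuts clockwise a little at a time, in at least two rounds and crosswise (after the first nut the diagonally opposite one), so that the cover goes down on its seal without leaning noticeably. In the last round bring every nut by feel to finger-snug, about 38 N of clamping each and never over 56 N, so the cover sits flat; then let go, and leave the things standing around where they are.

Things in the scene. Friction and masses are not known exactly. Their poses are not given: they have to be found in the camera images.
- base: Fixed steel base plate of the clamp, 164 (x) x 238 (y) x 16 mm, a small square steel pan on it. Origin: centre of the underside, on the worktop; z up. Studs with nuts 0, 1, 2, 3 rise at (x, y) = (-44, 86), (-44, -86), (44, -86), (44, 86) mm in this frame: 0 and 2 are diagonally opposite (193 mm apart), 1 and 3 likewise.
- cover: Loose steel cover, 136 x 210 x 8 mm, 0.3 kg, kept in place by four guide posts, on a springy seal. Origin: centre of its underside. About 4.5 mm down (7 N a corner) it meets a hard seat, level known only to +-1 mm. A nut over 4.2 mm lower than the opposite one can lean it over 1.26 degrees: too much, it pinches the seal.
- nut0: Nut 0, near-left (-44, +86) mm stud: the sleeve with a spring washer (27 mm across) that its wing drives down; it does not turn. Origin: on the stud's axis, at the unloaded washer's underside; starts 104.4 +-0.4 mm above the base's origin, 0.3 to 3.5 mm clear of the cover. With the cover on its hard seat the washer gives 1 mm per 23 N. Good clamping: 20 to 56 N, best 38 N.
- wing0 (a point): Centre of nut 0's wing, a bar 46 mm long (x axis), 10 thick (y), 26 tall (z, up): pinch it across the 10 mm from above, firmly. It turns about z at constant height; clockwise from above tightens, the nut goes down 4 mm per rad, snug after 1.9 to 2.8 rad. Moment while turning: 0.24 N m idle + 0.004 per N of clamping; held still after a slow 0.1 rad step it eases to about 0.13 idle + 0.0033 per N (0.25 at 38 N). Stays as left.
- nut1: Nut 1, near-right (-44, -86) mm stud: the sleeve with a spring washer (27 mm across) that its wing drives down; it does not turn. Origin: on the stud's axis, at the unloaded washer's underside; starts 104.4 +-0.4 mm above the base's origin, 0.3 to 3.5 mm clear of the cover. With the cover on its hard seat the washer gives 1 mm per 23 N. Good clamping: 20 to 56 N, best 38 N.
- wing1 (a point): Centre of nut 1's wing, a bar 46 mm long (x axis), 10 thick (y), 26 tall (z, up): pinch it across the 10 mm from above, firmly. It turns about z at constant height; clockwise from above tightens, the nut goes down 4 mm per rad, snug after 1.9 to 2.8 rad. Moment while turning: 0.24 N m idle + 0.004 per N of clamping; held still after a slow 0.1 rad step it eases to about 0.13 idle + 0.0033 per N (0.25 at 38 N). Stays as left.
- nut2: Nut 2, far-right (+44, -86) mm stud: the sleeve with a spring washer (27 mm across) that its wing drives down; it does not turn. Origin: on the stud's axis, at the unloaded washer's underside; starts 104.4 +-0.4 mm above the base's origin, 0.3 to 3.5 mm clear of the cover. With the cover on its hard seat the washer gives 1 mm per 23 N. Good clamping: 20 to 56 N, best 38 N.
- wing2 (a point): Centre of nut 2's wing, a bar 46 mm long (x axis), 10 thick (y), 26 tall (z, up): pinch it across the 10 mm from above, firmly. It turns about z at constant height; clockwise from above tightens, the nut goes down 4 mm per rad, snug after 1.9 to 2.8 rad. Moment while turning: 0.24 N m idle + 0.004 per N of clamping; held still after a slow 0.1 rad step it eases to about 0.13 idle + 0.0033 per N (0.25 at 38 N). Stays as left.
- nut3: Nut 3, far-left (+44, +86) mm stud: the sleeve with a spring washer (27 mm across) that its wing drives down; it does not turn. Origin: on the stud's axis, at the unloaded washer's underside; starts 104.4 +-0.4 mm above the base's origin, 0.3 to 3.5 mm clear of the cover. With the cover on its hard seat the washer gives 1 mm per 23 N. Good clamping: 20 to 56 N, best 38 N.
- wing3 (a point): Centre of nut 3's wing, a bar 46 mm long (x axis), 10 thick (y), 26 tall (z, up): pinch it across the 10 mm from above, firmly. It turns about z at constant height; clockwise from above tightens, the nut goes down 4 mm per rad, snug after 1.9 to 2.8 rad. Moment while turning: 0.24 N m idle + 0.004 per N of clamping; held still after a slow 0.1 rad step it eases to about 0.13 idle + 0.0033 per N (0.25 at 38 N). Stays as left.
- mise_bowl: Small steel bowl, 115 mm across, 38 mm high; a bystander to leave alone. Origin: centre of its underside.
- timer: Round kitchen timer, 62 mm across, 54 mm high; a bystander to leave alone. Origin: centre of its underside.
- salt_shaker: White shaker, 69 mm across, 96 mm high; a bystander to leave alone. Origin: centre of its underside.

How it is judged:
By the outcome, as a careful person would: the job done as asked, in the order asked, and still so for the second after the job is handed in, with the robot touching nothing.
It also fails if it takes over 72 s, if anything falls off the work surface, if the arm or the gripper's body presses on something with over 40 N, if the wrist force passes 120 N, or if a joint passes its speed limit or range.

## Working session

There is one attempt and no reset: what is moved stays moved. The work goes in short steps, Python scripts to look and compute and a tool call to move; the robot and the scene stay as the last step left them, time stands still between calls to the robot, and variables do not carry over. Pictures are saved under pics/ and viewed, at most 10 in all, crops included, and the job is handed in when it is done.

Besides the shell and the picture viewer there is one more tool, called by a JSON object that holds its "method" and its "body", one argument or row to a line. servo_tool: Moves the arm, as the interface text tells. Its arguments: {"type":"object","properties":{"moves":{"type":"array","items":{"type":"array"}},"grip_force":{"type":"number"}},"required":["moves"]}

```bash
mkdir -p pics; python3 - <<'E'
from rig import bot
import cv2
for n in ("scene","top"):
    c=bot.capture(n); cv2.imwrite(f"pics/{n}0.png",c["image"][:,:,::-1]); print(n,c["intrinsics"],c["rvec"],c["tvec"])
print(bot.observe(),bot.grip_point_offset)
E
```

```text
scene [[496.40804236   0.         315.82956737]
 [  0.         496.40804236 237.96518243]
 [  0.           0.           1.        ]] [ 0.74405441 -2.56240811  1.12213752] [0.44954198 0.20716031 1.06110381]
top [[515.04296332   0.         324.68333161]
 [  0.         515.04296332 223.73549642]
 [  0.           0.           1.        ]] [ 2.18760425 -2.14899035  0.13788592] [0.0420776  0.49446577 1.04072195]
{'time_s': 0.1, 'q': array([-1.44710167e+00,  2.21207221e-01,  1.52751389e+00,  2.43376639e-07,
        1.39469308e+00, -1.26121192e-01]), 'joint_vel': array([ 0.00017832, -0.00107162, -0.00386105,  0.00141489,  0.00060327,
        0.00298989]), 'joint_efforts': array([ 7.28313280e-04, -4.98248541e+01, -3.90545940e+01, -2.38203647e-04,
        5.74461592e-03,  1.09833013e-05]), 'tool_pos': array([ 0.15443057, -0.60504859,  0.23026239]), 'tool_rot': array([-3.11530962e+00, -3.91163224e-01, -3.84556416e-06]), 'wrist_force': array([-0.1880584 ,  0.47272974, -0.28078987]), 'ft_torque': array([ 0.04711647, -0.00986185,  0.00757728]), 'grip_force': 0.0, 'opening': 0.08543779098931398} 0.0187
```

View pics/top0.png

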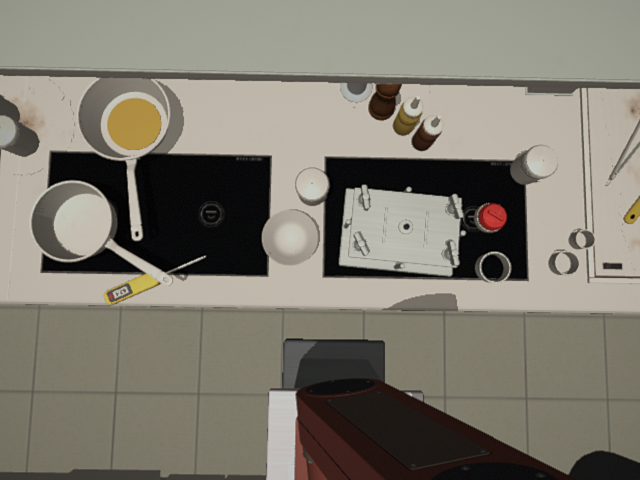

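View pics/scene0.png

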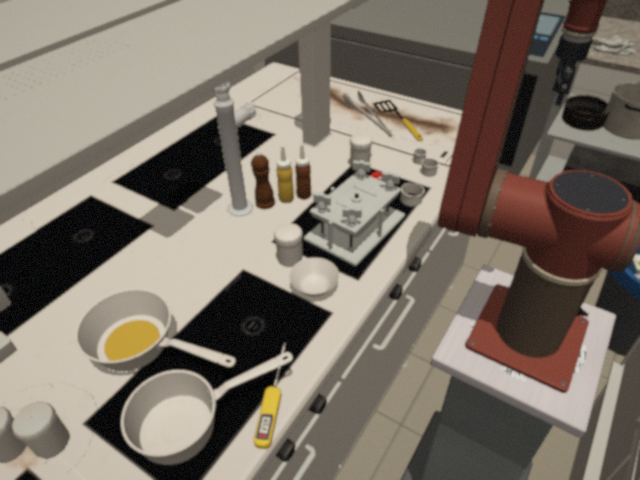

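```bash
python3 - <<'E'
import cv2,numpy as np
a=cv2.imread("pics/top0.png")[175:285,330:480]; b=cv2.imread("pics/scene0.png")[160:275,290:430]
a=cv2.resize(a,None,fx=5,fy=5,interpolation=cv2.INTER_CUBIC); b=cv2.resize(b,None,fx=5,fy=5,interpolation=cv2.INTER_CUBIC)
cv2.imwrite("pics/tc.png",a);cv2.imwrite("pics/sc.png",b)
E
```

```text
(no output)
```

View pics/tc.png

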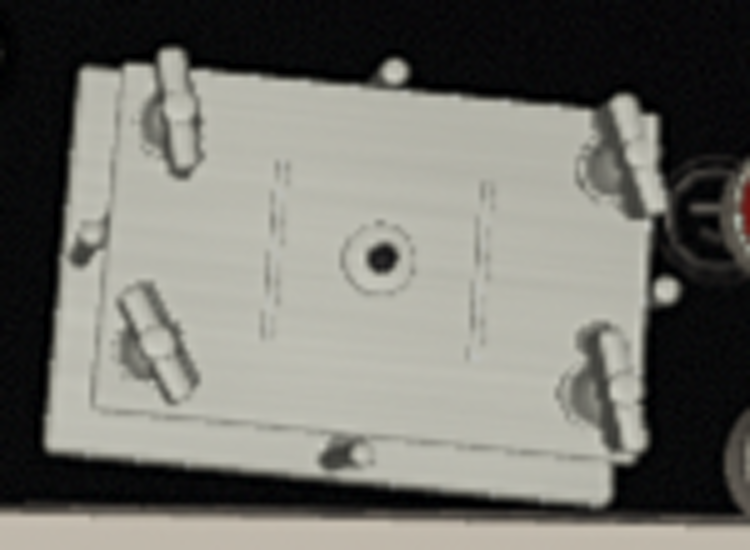

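View pics/sc.png

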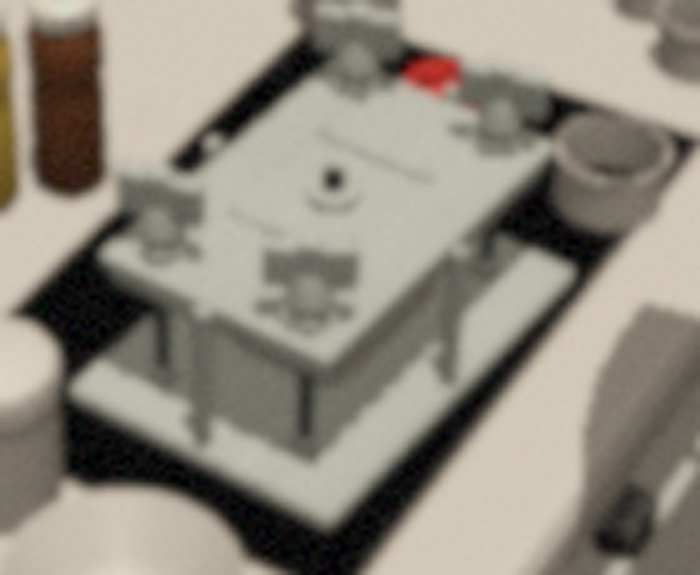

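```bash
cat > h.py <<'E'
import numpy as np,cv2
from scipy.spatial.transform import Rotation as R
S=np.array([[-44,86],[-44,-86],[44,-86],[44,86]])/1e3
def proj(c,P):
    return cv2.projectPoints(np.array(P,float).reshape(-1,3),c["rvec"],c["tvec"],c["intrinsics"],None)[0][:,0]
def back(c,uv,z):
    Rm=cv2.Rodrigues(c["rvec"])[0]; d=Rm.T@np.linalg.solve(c["intrinsics"],[*uv,1]); o=-Rm.T@c["tvec"]
    return o+d*(z-o[2])/d[2]
E
python3 - <<'E'
from h import *
from rig import bot
from scipy.optimize import least_squares
t=bot.capture("top");s=bot.capture("scene")
T=lambda p:np.array(p)/5+[330,175]
ends=T([[[133,290],[182,398]],[[607,330],[630,450]],[[622,100],[652,210]],[[171,50],[184,172]]])
ws=np.array([[310,268],[503,95],[355,30],[160,193]])/5+[290,160]
cor=T([[82,67],[45,452],[610,505]]);C=np.array([[82,119],[-82,119],[-82,-119]])/1e3
def f(p):
    x,y,a,h=p; r=np.array([[np.cos(a),-np.sin(a)],[np.sin(a),np.cos(a)]])
    g=lambda P,z:np.c_[P@r.T+[x,y],np.full(len(P),z)]
    return np.r_[(proj(t,g(S,h))-ends.mean(1)),proj(s,g(S,h-.013))-ws,proj(t,g(C,.016))-cor].ravel()
o=least_squares(f,[.55,-.15,0,.14]);print(o.x,o.fun.round(1))
for e in ends:
    p=[back(t,q,o.x[3]) for q in e];m=(p[0]+p[1])/2;d=p[0]-p[1];print(m.round(4),np.hypot(*d[:2]).round(4),np.arctan2(d[1],d[0]).round(3))
E
```

```text
[ 0.48025144 -0.10490548 -0.08030444  0.14800646] [-0.1  0.4  1.   0.4  0.5  0.2  0.1 -0.1 -0.7 -0.5 -0.9 -0.7 -0.2  0.8
 -0.7  0.9 -0.5 -0.2 -0.4  0.1  0.4  0.7]
[ 0.4441 -0.0159  0.148 ] 0.0434 0.436
[ 0.4303 -0.1853  0.148 ] 0.0446 0.179
[ 0.5176 -0.1932  0.148 ] 0.0424 0.254
[ 0.5308 -0.0225  0.148 ] 0.046 0.113
```

{"method": "servo_tool", "body": {
  "moves": [
    [[0,0,0],[0.0355,-0.0416,0],0.03],
    [[0,0,0],[0.0355,-0.0416,0],0.03],
    [[0,0,0],[0.0355,-0.0416,0],0.03],
    [[0,0,0],[0.0355,-0.0416,0],0.03],
    [[0,0,0],[0.0355,-0.0416,0],0.03],
    [[0,0,0],[0.0355,-0.0416,0],0.03],
    [[0,0,0],[0.0355,-0.0416,0],0.03],
    [[0,0,0],[0.0355,-0.0416,0],0.03],
    [[0,0,0],[0.0355,-0.0416,0],0.03],
    [[0,0,0],[0.0355,-0.0416,0],0.03],
    [[0,0,0],[0.0355,-0.0416,0],0.03],
    [[0,0,0],[0.0355,-0.0416,0],0.03],
    [[0,0,-0.185],[0,0,0],0.03],
    [[0,0,-0.185],[0,0,0],0.03],
    [[0,0,-0.185],[0,0,0],0.03],
    [[0,0,-0.185],[0,0,0],0.03],
    [[0,0,-0.185],[0,0,0],0.03],
    [[0,0,-0.185],[0,0,0],0.03],
    [[0,0,-0.185],[0,0,0],0.03],
    [[0,0,-0.185],[0,0,0],0.03]
  ]
}}

```text
time_s: 2.7
tool_pos: [0.4437, -0.0165, 0.2312]
tool_rot: [-2.031, -2.397, 0.0]
wrist_force: [0.3, 0.2, 0.6]
opening: 0.0301
grip_force: 0.0
```

{"method": "servo_tool", "body": {
  "moves": [
    [[0,0,-0.185],[0,0,0.0],0.03],
    [[0,0,-0.185],[0,0,0.0],0.03],
    [[0,0,-0.185],[0,0,0],0.03],
    [[0,0,-0.185],[0,0,0],0.03],
    [[0,0,-0.185],[0,0,0],0.03],
    [[0,0,-0.185],[0,0,0],0.03],
    [[0,0,-0.185],[0,0,0],0.03],
    [[0,0,-0.185],[0,0,0],0.03],
    [[0,0,-0.185],[0,0,0],0.03],
    [[0,0,-0.185],[0,0,0],0.03]
  ]
}}

```text
time_s: 3.95
tool_pos: [0.4437, -0.0165, 0.2312]
tool_rot: [0.692, -3.064, -0.0]
wrist_force: [-0.1, 0.5, -0.7]
opening: 0.0298
grip_force: 0.0
```

```bash
python3 - <<'E'
from h import *
from rig import bot
c=bot.capture("wrist"); cv2.imwrite("pics/w0.png",c["image"][:,:,::-1])
o=bot.observe();x=R.from_rotvec(o["tool_rot"]).as_matrix()
print(o["time_s"],o["tool_pos"],o["q"].round(3),"yaw",np.arctan2(x[1,0],x[0,0]),o["opening"],o["wrist_force"],o["ft_torque"])
print(repr(c["rvec"]),repr(c["tvec"]),c["intrinsics"])
print(proj(c,[[.4441,-.0159,.148],[.4303,-.1853,.148],[.5176,-.1932,.148],[.5308,-.0225,.148]]))
E
```

```text
4.0 [ 0.44372891 -0.01656262  0.23117242] [-0.215 -0.228  1.974  0.     1.396 -2.238] yaw -2.6898920153967203 0.030235529172401906 [ 0.52731861  0.02998692 -0.66596434] [ 0.05279289  0.01992893 -0.00334909]
array([-1.57112911, -2.48831293, -0.40282497]) array([ 0.20443498, -0.41496966,  0.25504101]) [[380.59864984   0.         315.14414935]
 [  0.         380.59864984 240.91629563]
 [  0.           0.           1.        ]]
[[313.73244819 250.00453649]
 [ 49.95666779 106.03938508]
 [  4.73425396 235.01037888]
 [251.29786077 352.77203404]]
```

View pics/w0.png

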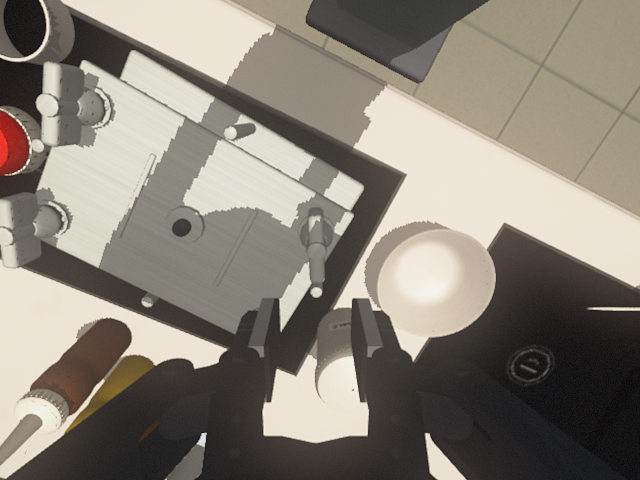

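{"method": "servo_tool", "body": {
  "moves": [
    [[0,0,0],[0,0.0015,0.038],0.03],
    [[0,0,0],[0,0,0.038],0.03],
    [[0,0,0],[0,0,0.038],0.03],
    [[0,0,0],[0,0,0],0.0],
    [[0,0,0],[0,0,0],0.0]
  ],
  "grip_force": 100
}}

```text
time_s: 4.62
tool_pos: [0.4415, -0.0166, 0.1131]
tool_rot: [0.678, -3.064, 0.003]
wrist_force: [12.7, -9.1, -35.5]
opening: 0.0185
grip_force: 98.7
```

```bash
cat > st.py <<'E'
from h import *
from rig import bot
o=bot.observe();x=R.from_rotvec(o["tool_rot"]).as_matrix()
a=np.arctan2(x[1,0],x[0,0])
print("t",o["time_s"].__round__(2),"p",o["tool_pos"].round(4),"baryaw",round((a+np.pi/2)%np.pi-np.pi/2,3),"q6",o["q"][5].round(3),"op",round(o["opening"],4),"gf",o["grip_force"],"F",o["wrist_force"].round(1),"M",o["ft_torque"].round(3))
E
python3 st.py
```

```text
t 4.62 p [ 0.4415 -0.0166  0.1131] baryaw 0.436 q6 -2.219 op 0.0185 gf 98.72968339012004 F [ 12.7  -9.1 -35.5] M [-1.677 -2.037  0.067]
```

{"method": "servo_tool", "body": {
  "moves": [
    [[0,0,0],[0,0,0],0.03],
    [[0,0,0],[0,0,-0.014],0.03],
    [[0,0,0],[0,0,0],0.03]
  ]
}}

```text
time_s: 5.0
tool_pos: [0.4451, -0.0154, 0.1341]
tool_rot: [-0.681, 3.062, -0.003]
wrist_force: [-0.0, 0.2, 0.2]
opening: 0.0302
grip_force: 0.0
```

```bash
python3 st.py; python3 - <<'E'
from rig import bot
import cv2
c=bot.capture("wrist"); cv2.imwrite("pics/w1.png",cv2.resize(c["image"][200:420,180:450,::-1],None,fx=2.7,fy=2.7))
E
```

```text
t 5.0 p [ 0.4451 -0.0154  0.1341] baryaw 0.438 q6 -2.221 op 0.0302 gf 0.0 F [-0.   0.2  0.2] M [ 0.02   0.001 -0.049]
```

View pics/w1.png

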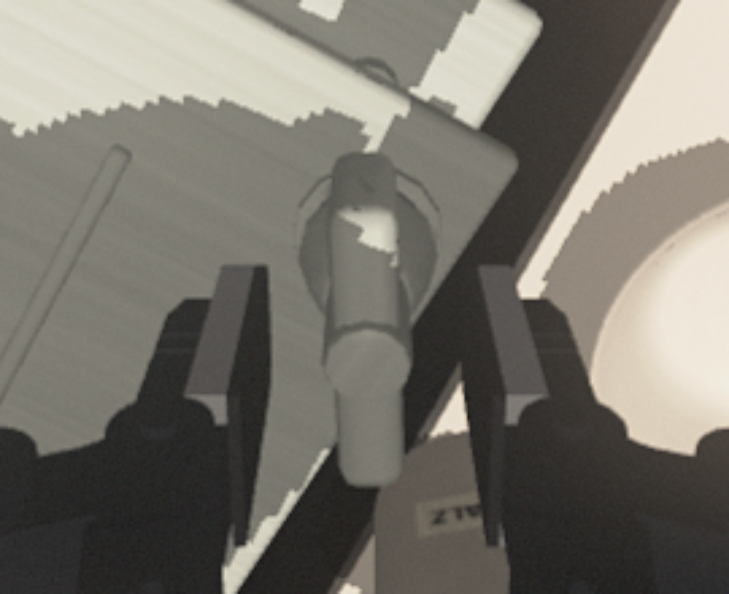

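{"method": "servo_tool", "body": {
  "moves": [
    [[0,0,0],[0,0,0.006],0.03],
    [[0,0,0],[0,0,0],0.03]
  ]
}}

```text
time_s: 5.3
tool_pos: [0.4426, -0.015, 0.1246]
tool_rot: [0.682, -3.065, -0.001]
wrist_force: [-0.5, -1.2, 0.1]
opening: 0.0298
grip_force: 0.0
```

```bash
python3 st.py
```

```text
t 5.3 p [ 0.4426 -0.015   0.1246] baryaw 0.438 q6 -2.221 op 0.0298 gf 0.0 F [-0.5 -1.2  0.1] M [-0.024  0.032 -0.04 ]
```

{"method": "servo_tool", "body": {
  "moves": [
    [[0,0,0],[0,0,0],0.0],
    [[0,0,0],[0,0,0],0.0]
  ]
}}

```text
time_s: 5.55
tool_pos: [0.4433, -0.0159, 0.1254]
tool_rot: [0.683, -3.066, 0.002]
wrist_force: [-0.9, -4.8, 0.2]
opening: 0.0118
grip_force: 94.1
```

```bash
python3 st.py
```

```text
t 5.55 p [ 0.4433 -0.0159  0.1254] baryaw 0.438 q6 -2.221 op 0.0118 gf 94.0607671838734 F [-0.9 -4.8  0.2] M [-0.753  0.127 -0.04 ]
```

{"method": "servo_tool", "body": {
  "moves": [
    [[0,0,0.15],[0,0,0],0.0],
    [[0,0,0.15],[0,0,0],0.0],
    [[0,0,0.15],[0,0,0],0.0],
    [[0,0,0.15],[0,0,0],0.0],
    [[0,0,0.15],[0,0,0],0.0],
    [[0,0,0.15],[0,0,0],0.0]
  ]
}}

```text
time_s: 6.3
tool_pos: [0.4433, -0.0157, 0.1254]
tool_rot: [0.726, 3.056, -0.001]
wrist_force: [-0.1, -4.1, 1.6]
opening: 0.0122
grip_force: 94.1
```

```bash
python3 st.py
```

```text
t 6.3 p [ 0.4433 -0.0157  0.1254] baryaw -0.466 q6 -1.317 op 0.0122 gf 94.07574260170804 F [-0.1 -4.1  1.6] M [-0.575  0.077  0.251]
```

{"method": "servo_tool", "body": {
  "moves": [
    [[0,0,0],[0,0,0],0.03],
    [[0,0,0],[0,0,-0.04],0.03],
    [[0,0,0],[-0.0367,-0.0316,0],0.03],
    [[0,0,0],[-0.0367,-0.0316,0],0.03],
    [[0,0,0],[-0.0367,-0.0316,0],0.03],
    [[0,0,0],[-0.0367,-0.0316,0],0.03],
    [[0,0,-0.18],[0,0,0],0.03],
    [[0,0,-0.18],[0,0,0],0.03],
    [[0,0,-0.18],[0,0,0.02],0.03],
    [[0,0,-0.18],[0,0,0.02],0.03],
    [[0,0,0],[0,0,0],0.03]
  ]
}}

```text
time_s: 7.68
tool_pos: [0.517, -0.1926, 0.1234]
tool_rot: [0.405, -3.112, -0.005]
wrist_force: [0.6, 0.4, 0.3]
opening: 0.0304
grip_force: 0.0
```

```bash
python3 st.py
```

```text
t 7.67 p [ 0.517  -0.1926  0.1234] baryaw 0.259 q6 -2.33 op 0.0304 gf 0.0 F [0.6 0.4 0.3] M [-0.038 -0.018 -0.017]
```

{"method": "servo_tool", "body": {
  "moves": [
    [[0,0,0],[0,0,0],0.0],
    [[0,0,0],[0,0,0],0.0]
  ]
}}

```text
time_s: 7.92
tool_pos: [0.5186, -0.1942, 0.126]
tool_rot: [-0.402, 3.115, -0.001]
wrist_force: [-0.3, -2.1, -2.4]
opening: 0.0115
grip_force: 93.7
```

```bash
python3 st.py
```

```text
t 7.92 p [ 0.5186 -0.1942  0.126 ] baryaw 0.257 q6 -2.328 op 0.0115 gf 93.72340555710252 F [-0.3 -2.1 -2.4] M [-0.256  0.158 -0.033]
```

{"method": "servo_tool", "body": {
  "moves": [
    [[0,0,0.15],[0,0,0],0.0],
    [[0,0,0.15],[0,0,0],0.0],
    [[0,0,0.15],[0,0,0],0.0],
    [[0,0,0.15],[0,0,0],0.0],
    [[0,0,0.15],[0,0,0],0.0],
    [[0,0,0.15],[0,0,0],0.0]
  ]
}}

```text
time_s: 8.68
tool_pos: [0.5184, -0.1951, 0.126]
tool_rot: [0.999, 2.977, -0.003]
wrist_force: [-1.9, -5.7, -3.1]
opening: 0.0114
grip_force: 93.7
```

```bash
python3 st.py; cat > go.py <<'E'
import sys
exec(open("st.py").read())
N=[[.4433,-.0157],[.4300,-.1865],[.518,-.1941],[.5310,-.0225]]
k=int(sys.argv[1]); by=float(sys.argv[2])
d=x[:2,:2].T@(np.array(N[k])-o["tool_pos"][:2])
n=int(np.ceil(np.hypot(*d)/.055)); b=(a+np.pi/2)%np.pi-np.pi/2
print("tool shift",d.round(4),"rows",n,"each",(d/n).round(4),"turn tool z",round(b-by,3))
E
python3 go.py 1 .179
```

```text
t 8.68 p [ 0.5184 -0.1951  0.126 ] baryaw -0.647 q6 -1.424 op 0.0114 gf 93.6712595683548 F [-1.9 -5.7 -3.1] M [-0.86   0.282  0.248]
t 8.68 p [ 0.5184 -0.1951  0.126 ] baryaw -0.647 q6 -1.424 op 0.0114 gf 93.6712595683548 F [-1.9 -5.7 -3.1] M [-0.86   0.282  0.248]
tool shift [ 0.0757 -0.0465] rows 2 each [ 0.0378 -0.0232] turn tool z -0.826
```

{"method": "servo_tool", "body": {
  "moves": [
    [[0,0,0],[0,0,0],0.03],
    [[0,0,0],[0,0,-0.04],0.03],
    [[0,0,0],[0.0378,-0.0232,0],0.03],
    [[0,0,0],[0.0378,-0.0232,0],0.03],
    [[0,0,-0.165],[0,0,0],0.03],
    [[0,0,-0.165],[0,0,0],0.03],
    [[0,0,-0.165],[0,0,0],0.03],
    [[0,0,-0.165],[0,0,0.02],0.03],
    [[0,0,-0.165],[0,0,0.02],0.03],
    [[0,0,0],[0,0,0],0.03],
    [[0,0,0],[0,0,0],0.0],
    [[0,0,0],[0,0,0],0.0]
  ]
}}

```text
time_s: 10.18
tool_pos: [0.4307, -0.187, 0.1267]
tool_rot: [-0.284, 3.127, -0.005]
wrist_force: [-1.6, -5.4, -1.1]
opening: 0.011
grip_force: 93.9
```

```bash
python3 st.py
```

```text
t 10.18 p [ 0.4307 -0.187   0.1267] baryaw 0.181 q6 -2.328 op 0.011 gf 93.87257729424164 F [-1.6 -5.4 -1.1] M [-0.836  0.165 -0.021]
```

{"method": "servo_tool", "body": {
  "moves": [
    [[0,0,0.15],[0,0,0],0.0],
    [[0,0,0.15],[0,0,0],0.0],
    [[0,0,0.15],[0,0,0],0.0],
    [[0,0,0.15],[0,0,0],0.0],
    [[0,0,0.15],[0,0,0],0.0],
    [[0,0,0.15],[0,0,0],0.0]
  ]
}}

```text
time_s: 10.92
tool_pos: [0.4305, -0.1878, 0.1267]
tool_rot: [1.11, 2.936, -0.006]
wrist_force: [-1.2, -7.9, -2.9]
opening: 0.0109
grip_force: 93.8
```

```bash
python3 go.py 3 .113
```

```text
t 10.93 p [ 0.4305 -0.1878  0.1267] baryaw -0.723 q6 -1.424 op 0.0109 gf 93.80742529872805 F [-1.2 -7.9 -2.9] M [-1.336  0.332  0.217]
tool shift [0.0341 0.1904] rows 4 each [0.0085 0.0476] turn tool z -0.836
```

{"method": "servo_tool", "body": {
  "moves": [
    [[0,0,0],[0,0,0],0.03],
    [[0,0,0],[0,0,-0.04],0.03],
    [[0,0,0],[0.0085,0.0476,0],0.03],
    [[0,0,0],[0.0085,0.0476,0],0.03],
    [[0,0,0],[0.0085,0.0476,0],0.03],
    [[0,0,0],[0.0085,0.0476,0],0.03],
    [[0,0,-0.167],[0,0,0],0.03],
    [[0,0,-0.167],[0,0,0],0.03],
    [[0,0,-0.167],[0,0,0],0.03],
    [[0,0,-0.167],[0,0,0.02],0.03],
    [[0,0,-0.167],[0,0,0.02],0.03],
    [[0,0,0],[0,0,0],0.03],
    [[0,0,0],[0,0,0],0.0],
    [[0,0,0],[0,0,0],0.0]
  ]
}}

```text
time_s: 12.68
tool_pos: [0.5297, -0.0229, 0.1264]
tool_rot: [-0.18, 3.136, -0.009]
wrist_force: [-0.8, -12.1, -3.0]
opening: 0.0113
grip_force: 93.5
```

```bash
python3 st.py
```

```text
t 12.68 p [ 0.5297 -0.0229  0.1264] baryaw 0.114 q6 -1.871 op 0.0113 gf 93.54612326715142 F [ -0.8 -12.1  -3. ] M [-1.986  0.302 -0.041]
```

{"method": "servo_tool", "body": {
  "moves": [
    [[0,0,0],[0,-0.0015,0],0.0],
    [[0,0,0.15],[0,0,0],0.0],
    [[0,0,0.15],[0,0,0],0.0],
    [[0,0,0.15],[0,0,0],0.0],
    [[0,0,0.15],[0,0,0],0.0],
    [[0,0,0.15],[0,0,0],0.0],
    [[0,0,0.15],[0,0,0],0.0]
  ]
}}

```text
time_s: 13.55
tool_pos: [0.5302, -0.0218, 0.1264]
tool_rot: [1.209, 2.898, -0.001]
wrist_force: [-0.1, -1.6, -3.5]
opening: 0.0109
grip_force: 93.6
```

```bash
sed -i 's/^N=.*/N=[[.4433,-.0162],[.4303,-.188],[.518,-.1950],[.5300,-.0240]]/' go.py; python3 go.py 0 -.466
```

```text
t 13.55 p [ 0.5302 -0.0218  0.1264] baryaw -0.79 q6 -0.97 op 0.0109 gf 93.56192724408174 F [-0.1 -1.6 -3.5] M [-0.267 -0.13   0.27 ]
tool shift [ 0.0651 -0.0578] rows 2 each [ 0.0326 -0.0289] turn tool z -0.324
```

{"method": "servo_tool", "body": {
  "moves": [
    [[0,0,0],[0,0,0],0.03],
    [[0,0,0],[0,0,-0.04],0.03],
    [[0,0,0],[0.0326,-0.0289,0],0.03],
    [[0,0,0],[0.0326,-0.0289,0],0.03],
    [[0,0,-0.162],[0,0,0.02],0.03],
    [[0,0,-0.162],[0,0,0.02],0.03],
    [[0,0,0],[0,0,0],0.03],
    [[0,0,0],[0,0,0],0.0],
    [[0,0,0],[0,0,0],0.0],
    [[0,0,0.16],[0,0,0],0.0],
    [[0,0,0.16],[0,0,0],0.0],
    [[0,0,0.16],[0,0,0],0.0],
    [[0,0,0.16],[0,0,0],0.0],
    [[0,0,0.16],[0,0,0],0.0],
    [[0,0,0],[0,0,0],0.0]
  ]
}}

```text
time_s: 15.42
tool_pos: [0.4436, -0.0159, 0.1268]
tool_rot: [1.85, 2.537, 0.003]
wrist_force: [-1.1, 4.2, 5.6]
opening: 0.0108
grip_force: 94.9
```

```bash
sed -i 's/^N=.*/N=[[.4433,-.0162],[.4303,-.188],[.518,-.1950],[.5300,-.0228]]/' go.py; python3 go.py 2 -.647
```

```text
t 15.43 p [ 0.4436 -0.0159  0.1268] baryaw -1.26 q6 -0.526 op 0.0108 gf 94.93491753972194 F [-1.1  4.2  5.6] M [0.769 0.255 0.141]
tool shift [-0.1933  0.0161] rows 4 each [-0.0483  0.004 ] turn tool z -0.613
```

{"method": "servo_tool", "body": {
  "moves": [
    [[0,0,0],[0,0,0],0.03],
    [[0,0,0],[0,0,-0.04],0.03],
    [[0,0,0],[-0.0483,0.004,0],0.03],
    [[0,0,0],[-0.0483,0.004,0],0.03],
    [[0,0,0],[-0.0483,0.004,0],0.03],
    [[0,0,0],[-0.0483,0.004,0],0.03],
    [[0,0,-0.153],[0,0,0],0.03],
    [[0,0,-0.153],[0,0,0],0.03],
    [[0,0,-0.153],[0,0,0.021],0.03],
    [[0,0,-0.153],[0,0,0.02],0.03],
    [[0,0,0],[0,0,0],0.03],
    [[0,0,0],[0,0,0],0.0],
    [[0,0,0],[0,0,0],0.0],
    [[0,0,0.16],[0,0,0],0.0],
    [[0,0,0.16],[0,0,0],0.0],
    [[0,0,0.16],[0,0,0],0.0],
    [[0,0,0.16],[0,0,0],0.0],
    [[0,0,0.16],[0,0,0],0.0],
    [[0,0,0],[0,0,0],0.0]
  ]
}}

```text
time_s: 17.8
tool_pos: [0.5175, -0.195, 0.125]
tool_rot: [2.077, 2.357, 0.0]
wrist_force: [-1.8, 3.2, 0.5]
opening: 0.0123
grip_force: 94.5
```

```bash
python3 go.py 1 -.723
```

```text
t 17.8 p [ 0.5175 -0.195   0.125 ] baryaw -1.445 q6 -0.629 op 0.0123 gf 94.4956092943903 F [-1.8  3.2  0.5] M [0.63  0.206 0.128]
tool shift [ 0.0179 -0.0856] rows 2 each [ 0.009  -0.0428] turn tool z -0.722
```

{"method": "servo_tool", "body": {
  "moves": [
    [[0,0,0],[0,0,0],0.03],
    [[0,0,0],[0,0,-0.04],0.03],
    [[0,0,0],[0.009,-0.0428,0],0.03],
    [[0,0,0],[0.009,-0.0428,0],0.03],
    [[0,0,-0.18],[0,0,0],0.03],
    [[0,0,-0.18],[0,0,0],0.03],
    [[0,0,-0.18],[0,0,0.02],0.03],
    [[0,0,-0.18],[0,0,0.02],0.03],
    [[0,0,0],[0,0,0],0.03],
    [[0,0,0],[0,0,0],0.0],
    [[0,0,0],[0,0,0],0.0],
    [[0,0,0.16],[0,0,0],0.0],
    [[0,0,0.16],[0,0,0],0.0],
    [[0,0,0.16],[0,0,0],0.0],
    [[0,0,0.16],[0,0,0],0.0],
    [[0,0,0.16],[0,0,0],0.0],
    [[0,0,0],[0,0,0],0.0]
  ]
}}

```text
time_s: 19.92
tool_pos: [0.4299, -0.1887, 0.1254]
tool_rot: [2.171, 2.27, -0.002]
wrist_force: [-6.1, 0.2, 5.3]
opening: 0.0119
grip_force: 95.2
```

```bash
python3 go.py 3 -.79
```

```text
t 19.93 p [ 0.4299 -0.1887  0.1254] baryaw -1.526 q6 -0.625 op 0.0119 gf 95.2138150139217 F [-6.1  0.2  5.3] M [-0.024  1.002  0.125]
tool shift [0.1613 0.1074] rows 4 each [0.0403 0.0269] turn tool z -0.736
```

{"method": "servo_tool", "body": {
  "moves": [
    [[0,0,0],[0,0,0],0.03],
    [[0,0,0],[0,0,-0.04],0.03],
    [[0,0,0],[0.0403,0.0269,0],0.03],
    [[0,0,0],[0.0403,0.0269,0],0.03],
    [[0,0,0],[0.0403,0.0269,0],0.03],
    [[0,0,0],[0.0403,0.0269,0],0.03],
    [[0,0,-0.184],[0,0,0],0.03],
    [[0,0,-0.184],[0,0,0],0.03],
    [[0,0,-0.184],[0,0,0.02],0.03],
    [[0,0,-0.184],[0,0,0.02],0.03],
    [[0,0,0],[0,0,0],0.03],
    [[0,0,0],[0,0,0],0.0],
    [[0,0,0],[0,0,0],0.0],
    [[0,0,0.16],[0,0,0],0.0],
    [[0,0,0.16],[0,0,0],0.0],
    [[0,0,0.16],[0,0,0],0.0],
    [[0,0,0.16],[0,0,0],0.0],
    [[0,0,0.16],[0,0,0],0.0],
    [[0,0,0],[0,0,0],0.0]
  ]
}}

```text
time_s: 22.3
tool_pos: [0.5314, -0.0221, 0.1252]
tool_rot: [2.241, 2.2, 0.003]
wrist_force: [1.6, 1.7, 0.1]
opening: 0.0121
grip_force: 94.3
```

```bash
python3 go.py 0 -1.26
```

```text
t 22.3 p [ 0.5314 -0.0221  0.1252] baryaw 1.552 q6 -0.172 op 0.0121 gf 94.26590798946563 F [1.6 1.7 0.1] M [ 0.215 -0.149  0.139]
tool shift [ 0.0043 -0.0881] rows 2 each [ 0.0021 -0.0441] turn tool z 2.812
```

{"method": "servo_tool", "body": {
  "moves": [
    [[0,0,0],[0,0,0],0.03],
    [[0,0,0],[0,0,-0.04],0.03],
    [[0,0,0],[0.002,-0.0441,0],0.03],
    [[0,0,0],[0.002,-0.0441,0],0.03],
    [[0,0,-0.165],[0,0,0.02],0.03],
    [[0,0,-0.165],[0,0,0.02],0.03],
    [[0,0,0],[0,0,0],0.03]
  ]
}}

```text
time_s: 23.18
tool_pos: [0.4411, -0.0164, 0.1233]
tool_rot: [-1.85, -2.537, 0.002]
wrist_force: [0.3, 0.1, 0.9]
opening: 0.0299
grip_force: 0.0
```

```bash
cat > rd.py <<'E'
exec(open("st.py").read())
m=[o["ft_torque"][2]]
for i in range(4):
    bot.capture("wrist"); m.append(bot.observe()["ft_torque"][2])
print("Mz",np.round(m,3),"mean",np.mean(m).round(3))
E
python3 rd.py
```

```text
t 23.18 p [ 0.4411 -0.0164  0.1233] baryaw -1.26 q6 -0.527 op 0.0299 gf 0.0 F [0.3 0.1 0.9] M [-0.052 -0.012  0.021]
Mz [0.021 0.    0.005 0.014 0.011] mean 0.01
```

{"method": "servo_tool", "body": {
  "moves": [
    [[0,0,0],[0,0,0],0.0],
    [[0,0,0],[0,0,0],0.0],
    [[0,0,0.05],[0,0,0],0.0],
    [[0,0,0.05],[0,0,0],0.0],
    [[0,0,0.05],[0,0,0],0.0],
    [[0,0,0.05],[0,0,0],0.0],
    [[0,0,0],[0,0,0],0.0]
  ]
}}

```text
time_s: 24.25
tool_pos: [0.4437, -0.0166, 0.1257]
tool_rot: [2.094, 2.339, 0.003]
wrist_force: [1.3, 1.1, 4.5]
opening: 0.0115
grip_force: 94.8
```

```bash
python3 rd.py
```

```text
t 24.25 p [ 0.4437 -0.0166  0.1257] baryaw -1.46 q6 -0.326 op 0.0115 gf 94.84307637052552 F [1.3 1.1 4.5] M [ 0.241 -0.272  0.242]
Mz [0.242 0.218 0.165 0.188 0.29 ] mean 0.221
```

```bash
python3 rd.py;python3 go.py 2 -1.445
```

```text
t 24.45 p [ 0.4436 -0.0165  0.1256] baryaw -1.46 q6 -0.327 op 0.0116 gf 94.84297026815511 F [1.9 1.9 5.4] M [ 0.316 -0.301  0.29 ]
Mz [0.29  0.206 0.247 0.179 0.236] mean 0.231
t 24.65 p [ 0.4436 -0.0166  0.1256] baryaw -1.46 q6 -0.327 op 0.0117 gf 94.84210823522517 F [2.5 1.1 5.6] M [ 0.334 -0.325  0.236]
tool shift [-0.1856  0.0541] rows 4 each [-0.0464  0.0135] turn tool z -0.015
```

{"method": "servo_tool", "body": {
  "moves": [
    [[0,0,0],[0,0,0],0.03],
    [[0,0,0],[0,0,-0.04],0.03],
    [[0,0,0],[-0.0464,0.0135,0],0.03],
    [[0,0,0],[-0.0464,0.0135,0],0.03],
    [[0,0,0],[-0.0464,0.0135,0],0.03],
    [[0,0,0],[-0.0464,0.0135,0],0.03],
    [[0,0,-0.015],[0,0,0.02],0.03],
    [[0,0,0],[0,0,0.02],0.03],
    [[0,0,0],[0,0,0],0.03],
    [[0,0,0],[0,0,0],0.0],
    [[0,0,0],[0,0,0],0.0],
    [[0,0,0.05],[0,0,0],0.0],
    [[0,0,0.05],[0,0,0],0.0],
    [[0,0,0.05],[0,0,0],0.0],
    [[0,0,0.05],[0,0,0],0.0],
    [[0,0,0],[0,0,0],0.0]
  ]
}}

```text
time_s: 26.65
tool_pos: [0.5173, -0.1946, 0.1247]
tool_rot: [2.301, 2.137, 0.002]
wrist_force: [4.4, 1.7, -6.7]
opening: 0.0123
grip_force: 93.2
```

```bash
python3 rd.py
```

```text
t 26.65 p [ 0.5173 -0.1946  0.1247] baryaw 1.497 q6 -0.43 op 0.0123 gf 93.23727757016059 F [ 4.4  1.7 -6.7] M [ 0.255 -0.808  0.222]
Mz [0.222 0.248 0.261 0.224 0.193] mean 0.23
```

```bash
python3 go.py 1 -1.526
```

```text
t 26.85 p [ 0.5173 -0.1946  0.1247] baryaw 1.498 q6 -0.43 op 0.0123 gf 93.23849927595802 F [ 5.3  1.7 -5.4] M [ 0.202 -0.806  0.193]
tool shift [ 0.0003 -0.0872] rows 2 each [ 0.0001 -0.0436] turn tool z 3.024
```

{"method": "servo_tool", "body": {
  "moves": [
    [[0,0,0],[0,0,0],0.03],
    [[0,0,0],[0,0,-0.04],0.03],
    [[0,0,0],[0,-0.0436,0],0.03],
    [[0,0,0],[0,-0.0436,0],0.03],
    [[0,0,-0.118],[0,0,0.02],0.03],
    [[0,0,0],[0,0,0.02],0.03],
    [[0,0,0],[0,0,0],0.03],
    [[0,0,0],[0,0,0],0.0],
    [[0,0,0],[0,0,0],0.0],
    [[0,0,0.05],[0,0,0],0.0],
    [[0,0,0.05],[0,0,0],0.0],
    [[0,0,0.05],[0,0,0],0.0],
    [[0,0,0.05],[0,0,0],0.0],
    [[0,0,0],[0,0,0],0.0]
  ]
}}

```text
time_s: 28.6
tool_pos: [0.4296, -0.1888, 0.1256]
tool_rot: [2.387, 2.042, -0.001]
wrist_force: [-5.1, 1.3, 6.6]
opening: 0.0118
grip_force: 95.1
```

```bash
python3 rd.py;  python3 go.py 3 -1.59
```

```text
t 28.6 p [ 0.4296 -0.1888  0.1256] baryaw 1.415 q6 -0.426 op 0.0118 gf 95.0789358543625 F [-5.1  1.3  6.6] M [0.204 0.888 0.241]
Mz [0.241 0.135 0.196 0.201 0.214] mean 0.197
t 28.8 p [ 0.4296 -0.1889  0.1256] baryaw 1.416 q6 -0.426 op 0.0116 gf 95.07790975781973 F [-5.   1.8  6.8] M [0.247 0.894 0.214]
tool shift [0.1796 0.0735] rows 4 each [0.0449 0.0184] turn tool z 3.006
```

{"method": "servo_tool", "body": {
  "moves": [
    [[0,0,0],[0,0,0],0.03],
    [[0,0,0],[0,0,-0.04],0.03],
    [[0,0,0],[0.0449,0.0184,0],0.03],
    [[0,0,0],[0.0449,0.0184,0],0.03],
    [[0,0,0],[0.0449,0.0184,0],0.03],
    [[0,0,0],[0.0449,0.0184,0],0.03],
    [[0,0,-0.136],[0,0,0.02],0.03],
    [[0,0,0],[0,0,0.02],0.03],
    [[0,0,0],[0,0,0],0.03],
    [[0,0,0],[0,0,0],0.0],
    [[0,0,0],[0,0,0],0.0],
    [[0,0,0.05],[0,0,0],0.0],
    [[0,0,0.05],[0,0,0],0.0],
    [[0,0,0.05],[0,0,0],0.0],
    [[0,0,0.05],[0,0,0],0.0],
    [[0,0,0],[0,0,0],0.0]
  ]
}}

```text
time_s: 30.8
tool_pos: [0.5313, -0.0227, 0.1253]
tool_rot: [2.45, 1.963, 0.003]
wrist_force: [4.6, 1.9, -2.4]
opening: 0.0117
grip_force: 93.8
```

```bash
python3 rd.py;  python3 go.py 0 -1.46
```

```text
t 30.8 p [ 0.5313 -0.0227  0.1253] baryaw 1.351 q6 0.028 op 0.0117 gf 93.84978529298678 F [ 4.6  1.9 -2.4] M [ 0.305 -0.791  0.237]
Mz [0.237 0.25  0.205 0.217 0.222] mean 0.226
t 31.0 p [ 0.5314 -0.0227  0.1253] baryaw 1.352 q6 0.028 op 0.0119 gf 94.03015334741212 F [ 4.9  0.9 -1. ] M [ 0.313 -0.856  0.222]
tool shift [-0.0128 -0.0874] rows 2 each [-0.0064 -0.0437] turn tool z 2.812
```

{"method": "servo_tool", "body": {
  "moves": [
    [[0,0,0],[0,0,0],0.03],
    [[0,0,0],[0,0,-0.04],0.03],
    [[0,0,0],[-0.0064,-0.0437,0],0.03],
    [[0,0,0],[-0.0064,-0.0437,0],0.03],
    [[0,0,-0.165],[0,0,0.02],0.03],
    [[0,0,-0.165],[0,0,0.02],0.03],
    [[0,0,0],[0,0,0],0.03],
    [[0,0,0],[0,0,0],0.0],
    [[0,0,0],[0,0,0],0.0],
    [[0,0,0.03],[0,0,0],0.0],
    [[0,0,0.03],[0,0,0],0.0]
  ]
}}

```text
time_s: 32.38
tool_pos: [0.4435, -0.016, 0.1255]
tool_rot: [2.166, 2.272, 0.003]
wrist_force: [5.5, 1.8, -0.7]
opening: 0.0117
grip_force: 94.0
```

```bash
python3 st.py
```

```text
t 32.38 p [ 0.4435 -0.016   0.1255] baryaw -1.523 q6 -0.262 op 0.0117 gf 93.97381654795026 F [ 5.5  1.8 -0.7] M [ 0.342 -0.818  0.281]
```

{"method": "servo_tool", "body": {
  "moves": [
    [[0,0,0.04],[0,0,0],0.0]
  ]
}}

```text
time_s: 32.5
tool_pos: [0.4435, -0.016, 0.1255]
tool_rot: [2.211, 2.228, 0.003]
wrist_force: [4.5, 1.9, -1.9]
opening: 0.0117
grip_force: 94.0
```

```bash
python3 rd.py
```

```text
t 32.5 p [ 0.4435 -0.016   0.1255] baryaw -1.563 q6 -0.222 op 0.0117 gf 93.98294733138755 F [ 4.5  1.9 -1.9] M [ 0.326 -0.835  0.263]
Mz [0.263 0.281 0.241 0.232 0.24 ] mean 0.251
```

{"method": "servo_tool", "body": {
  "moves": [
    [[0,0,0.05],[0,0,0],0.0],
    [[0,0,0.05],[0,0,0],0.0]
  ]
}}

```text
time_s: 32.95
tool_pos: [0.4435, -0.016, 0.1255]
tool_rot: [2.321, 2.114, 0.003]
wrist_force: [4.5, 2.4, -0.9]
opening: 0.0121
grip_force: 94.0
```

```bash
python3 st.py
```

```text
t 32.95 p [ 0.4435 -0.016   0.1255] baryaw 1.478 q6 -0.122 op 0.0121 gf 94.00313861930044 F [ 4.5  2.4 -0.9] M [ 0.327 -0.827  0.311]
```

{"method": "servo_tool", "body": {
  "moves": [
    [[0,0,0.05],[0,0,0],0.0],
    [[0,0,0.05],[0,0,0],0.0]
  ]
}}

```text
time_s: 33.2
tool_pos: [0.4435, -0.016, 0.1255]
tool_rot: [2.423, 1.996, 0.004]
wrist_force: [5.2, 1.8, -0.9]
opening: 0.012
grip_force: 94.0
```

```bash
python3 st.py; python3 go.py 2 1.497
```

```text
t 33.2 p [ 0.4435 -0.016   0.1255] baryaw 1.378 q6 -0.022 op 0.012 gf 94.02329647409552 F [ 5.2  1.8 -0.9] M [ 0.338 -0.832  0.303]
t 33.2 p [ 0.4435 -0.016   0.1255] baryaw 1.378 q6 -0.022 op 0.012 gf 94.02329647409552 F [ 5.2  1.8 -0.9] M [ 0.338 -0.832  0.303]
tool shift [-0.1614  0.1074] rows 4 each [-0.0403  0.0269] turn tool z -0.119
```

{"method": "servo_tool", "body": {
  "moves": [
    [[0,0,0],[0,0,0],0.03],
    [[0,0,0],[0,0,-0.04],0.03],
    [[0,0,0],[-0.0403,0.0269,0],0.03],
    [[0,0,0],[-0.0403,0.0269,0],0.03],
    [[0,0,0],[-0.0403,0.0269,0],0.03],
    [[0,0,0],[-0.0403,0.0269,0],0.03],
    [[0,0,-0.12],[0,0,0.02],0.03],
    [[0,0,0],[0,0,0.02],0.03],
    [[0,0,0],[0,0,0],0.03],
    [[0,0,0],[0,0,0],0.0],
    [[0,0,0],[0,0,0],0.0],
    [[0,0,0.05],[0,0,0],0.0],
    [[0,0,0.05],[0,0,0],0.0],
    [[0,0,0.05],[0,0,0],0.0]
  ]
}}

```text
time_s: 34.95
tool_pos: [0.5174, -0.1946, 0.1251]
tool_rot: [2.452, 1.963, -0.0]
wrist_force: [-0.8, 0.2, -0.5]
opening: 0.0123
grip_force: 93.9
```

```bash
python3 st.py
```

```text
t 34.95 p [ 0.5174 -0.1946  0.1251] baryaw 1.35 q6 -0.281 op 0.0123 gf 93.94509991026403 F [-0.8  0.2 -0.5] M [0.028 0.2   0.288]
```

{"method": "servo_tool", "body": {
  "moves": [
    [[0,0,0.05],[0,0,0],0.0]
  ]
}}

```text
time_s: 35.08
tool_pos: [0.5174, -0.1946, 0.1251]
tool_rot: [2.501, 1.901, -0.0]
wrist_force: [-0.7, -0.2, -1.1]
opening: 0.0117
grip_force: 94.0
```

```bash
python3 st.py
```

```text
t 35.08 p [ 0.5174 -0.1946  0.1251] baryaw 1.3 q6 -0.231 op 0.0117 gf 93.95134467689317 F [-0.7 -0.2 -1.1] M [-0.007  0.208  0.286]
```

{"method": "servo_tool", "body": {
  "moves": [
    [[0,0,0.05],[0,0,0],0.0],
    [[0,0,0.05],[0,0,0],0.0]
  ]
}}

```text
time_s: 35.33
tool_pos: [0.5174, -0.1946, 0.1251]
tool_rot: [2.592, 1.774, -0.0]
wrist_force: [-1.4, -0.3, -1.3]
opening: 0.0119
grip_force: 94.0
```

```bash
python3 st.py; python3 go.py 1 1.416
```

```text
t 35.33 p [ 0.5174 -0.1946  0.1251] baryaw 1.2 q6 -0.131 op 0.0119 gf 93.96988848261572 F [-1.4 -0.3 -1.3] M [0.011 0.191 0.325]
t 35.33 p [ 0.5174 -0.1946  0.1251] baryaw 1.2 q6 -0.131 op 0.0119 gf 93.96988848261572 F [-1.4 -0.3 -1.3] M [0.011 0.191 0.325]
tool shift [-0.0254 -0.0836] rows 2 each [-0.0127 -0.0418] turn tool z -0.216
```

{"method": "servo_tool", "body": {
  "moves": [
    [[0,0,0],[0,0,0],0.03],
    [[0,0,0],[0,0,-0.04],0.03],
    [[0,0,0],[-0.0127,-0.0418,0],0.03],
    [[0,0,0],[-0.0127,-0.0418,0],0.03],
    [[0,0,-0.108],[0,0,0.02],0.03],
    [[0,0,-0.108],[0,0,0.02],0.03],
    [[0,0,0],[0,0,0],0.03],
    [[0,0,0],[0,0,0],0.0],
    [[0,0,0],[0,0,0],0.0],
    [[0,0,0.05],[0,0,0],0.0],
    [[0,0,0.05],[0,0,0],0.0],
    [[0,0,0.05],[0,0,0],0.0],
    [[0,0,0.05],[0,0,0],0.0]
  ]
}}

```text
time_s: 36.95
tool_pos: [0.4296, -0.1881, 0.1254]
tool_rot: [-2.579, -1.792, 0.003]
wrist_force: [-6.3, 0.7, 4.9]
opening: 0.0118
grip_force: 94.6
```

```bash
python3 st.py
```

```text
t 36.95 p [ 0.4296 -0.1881  0.1254] baryaw 1.215 q6 -0.224 op 0.0118 gf 94.63946306888829 F [-6.3  0.7  4.9] M [0.204 1.052 0.295]
```

{"method": "servo_tool", "body": {
  "moves": [
    [[0,0,0.05],[0,0,0],0.0],
    [[0,0,0.05],[0,0,0],0.0]
  ]
}}

```text
time_s: 37.2
tool_pos: [0.4295, -0.188, 0.1254]
tool_rot: [-2.665, -1.661, 0.003]
wrist_force: [-6.4, 2.2, 4.7]
opening: 0.0118
grip_force: 94.7
```

```bash
python3 st.py; python3 go.py 3 1.352
```

```text
t 37.2 p [ 0.4295 -0.188   0.1254] baryaw 1.115 q6 -0.124 op 0.0118 gf 94.6969633236184 F [-6.4  2.2  4.7] M [0.298 1.153 0.358]
t 37.2 p [ 0.4295 -0.188   0.1254] baryaw 1.115 q6 -0.124 op 0.0118 gf 94.6969633236184 F [-6.4  2.2  4.7] M [0.298 1.153 0.358]
tool shift [0.1926 0.0174] rows 4 each [0.0481 0.0043] turn tool z -0.237
```

{"method": "servo_tool", "body": {
  "moves": [
    [[0,0,0],[0,0,0],0.03],
    [[0,0,0],[0,0,-0.04],0.03],
    [[0,0,0],[0.0481,0.0043,0],0.03],
    [[0,0,0],[0.0481,0.0043,0],0.03],
    [[0,0,0],[0.0481,0.0043,0],0.03],
    [[0,0,0],[0.0481,0.0043,0],0.03],
    [[0,0,-0.118],[0,0,0.02],0.03],
    [[0,0,-0.118],[0,0,0.02],0.03],
    [[0,0,0],[0,0,0],0.03],
    [[0,0,0],[0,0,0],0.0],
    [[0,0,0],[0,0,0],0.0],
    [[0,0,0.05],[0,0,0],0.0],
    [[0,0,0.05],[0,0,0],0.0],
    [[0,0,0.05],[0,0,0],0.0],
    [[0,0,0.05],[0,0,0],0.0]
  ]
}}

```text
time_s: 39.08
tool_pos: [0.5313, -0.023, 0.1257]
tool_rot: [2.634, 1.708, 0.004]
wrist_force: [3.0, 1.2, -0.6]
opening: 0.0116
grip_force: 94.4
```

```bash
python3 st.py
```

```text
t 39.08 p [ 0.5313 -0.023   0.1257] baryaw 1.15 q6 0.229 op 0.0116 gf 94.3503989240591 F [ 3.   1.2 -0.6] M [ 0.085 -0.381  0.285]
```

{"method": "servo_tool", "body": {
  "moves": [
    [[0,0,0.05],[0,0,0],0.0],
    [[0,0,0.05],[0,0,0],0.0]
  ]
}}

```text
time_s: 39.33
tool_pos: [0.5314, -0.023, 0.1257]
tool_rot: [2.717, 1.574, 0.004]
wrist_force: [2.7, -0.1, -1.2]
opening: 0.0114
grip_force: 94.5
```

```bash
python3 st.py; python3 go.py 0 1.378
```

```text
t 39.33 p [ 0.5314 -0.023   0.1257] baryaw 1.05 q6 0.329 op 0.0114 gf 94.4512503943406 F [ 2.7 -0.1 -1.2] M [ 0.145 -0.389  0.208]
t 39.33 p [ 0.5314 -0.023   0.1257] baryaw 1.05 q6 0.329 op 0.0114 gf 94.4512503943406 F [ 2.7 -0.1 -1.2] M [ 0.145 -0.389  0.208]
tool shift [-0.0379 -0.0798] rows 2 each [-0.019  -0.0399] turn tool z -0.328
```

{"method": "servo_tool", "body": {
  "moves": [
    [[0,0,0],[0,0,0],0.03],
    [[0,0,0],[0,0,-0.04],0.03],
    [[0,0,0],[-0.019,-0.0399,0],0.03],
    [[0,0,0],[-0.019,-0.0399,0],0.03],
    [[0,0,-0.164],[0,0,0.02],0.03],
    [[0,0,-0.164],[0,0,0.02],0.03],
    [[0,0,0],[0,0,0],0.03],
    [[0,0,0],[0,0,0],0.0],
    [[0,0,0],[0,0,0],0.0],
    [[0,0,0.05],[0,0,0],0.0],
    [[0,0,0.05],[0,0,0],0.0]
  ]
}}

```text
time_s: 40.7
tool_pos: [0.4433, -0.0166, 0.1256]
tool_rot: [2.519, 1.872, 0.003]
wrist_force: [4.8, -1.6, -1.3]
opening: 0.0119
grip_force: 96.2
```

```bash
python3 st.py
```

```text
t 40.7 p [ 0.4433 -0.0166  0.1256] baryaw 1.278 q6 0.077 op 0.0119 gf 96.20465857573777 F [ 4.8 -1.6 -1.3] M [-0.146 -0.593  0.243]
```

{"method": "servo_tool", "body": {
  "moves": [
    [[0,0,0.05],[0,0,0],0.0]
  ]
}}

```text
time_s: 40.83
tool_pos: [0.4433, -0.0166, 0.1255]
tool_rot: [2.565, 1.809, 0.003]
wrist_force: [4.5, -0.4, -0.9]
opening: 0.0118
grip_force: 96.4
```

```bash
python3 st.py
```

```text
t 40.83 p [ 0.4433 -0.0166  0.1255] baryaw 1.228 q6 0.127 op 0.0118 gf 96.35893022379605 F [ 4.5 -0.4 -0.9] M [-0.138 -0.54   0.285]
```

{"method": "servo_tool", "body": {
  "moves": [
    [[0,0,0.05],[0,0,0],0.0]
  ]
}}

```text
time_s: 40.95
tool_pos: [0.4433, -0.0166, 0.1256]
tool_rot: [2.61, 1.744, 0.003]
wrist_force: [2.8, -0.5, -1.6]
opening: 0.012
grip_force: 96.5
```

```bash
python3 rd.py
```

```text
t 40.95 p [ 0.4433 -0.0166  0.1256] baryaw 1.178 q6 0.177 op 0.012 gf 96.5232615849527 F [ 2.8 -0.5 -1.6] M [-0.175 -0.495  0.296]
Mz [0.296 0.331 0.241 0.237 0.272] mean 0.275
```

```bash
python3 go.py 2 1.2
```

```text
t 41.15 p [ 0.4433 -0.0166  0.1255] baryaw 1.181 q6 0.174 op 0.0116 gf 96.26325576449744 F [ 4.4 -1.5  1.6] M [-0.187 -0.681  0.272]
tool shift [-0.1367  0.1369] rows 4 each [-0.0342  0.0342] turn tool z -0.019
```

{"method": "servo_tool", "body": {
  "moves": [
    [[0,0,0],[0,0,0],0.03],
    [[0,0,0],[0,0,-0.04],0.03],
    [[0,0,0],[-0.0342,0.0342,0],0.03],
    [[0,0,0],[-0.0342,0.0342,0],0.03],
    [[0,0,0],[-0.0342,0.0342,0],0.03],
    [[0,0,0],[-0.0342,0.0342,0],0.03],
    [[0,0,-0.019],[0,0,0.04],0.03],
    [[0,0,0],[0,0,0],0.03],
    [[0,0,0],[0,0,0],0.0],
    [[0,0,0],[0,0,0],0.0],
    [[0,0,0.07],[0,0,0],0.0],
    [[0,0,0.07],[0,0,0],0.0],
    [[0,0,0.06],[0,0,0],0.0]
  ]
}}

```text
time_s: 42.78
tool_pos: [0.5171, -0.1946, 0.125]
tool_rot: [2.756, 1.504, 0.001]
wrist_force: [6.6, -5.1, -10.4]
opening: 0.0125
grip_force: 94.6
```

```bash
python3 st.py; python3 go.py 1 1.115
```

```text
t 42.77 p [ 0.5171 -0.1946  0.125 ] baryaw 0.999 q6 0.069 op 0.0125 gf 94.58574616292026 F [  6.6  -5.1 -10.4] M [-0.749 -0.914  0.318]
t 42.77 p [ 0.5171 -0.1946  0.125 ] baryaw 0.999 q6 0.069 op 0.0125 gf 94.58574616292026 F [  6.6  -5.1 -10.4] M [-0.749 -0.914  0.318]
tool shift [-0.0414 -0.0766] rows 2 each [-0.0207 -0.0383] turn tool z -0.116
```

{"method": "servo_tool", "body": {
  "moves": [
    [[0,0,0],[0,0,0],0.03],
    [[0,0,0],[0,0,-0.04],0.03],
    [[0,0,0],[-0.0207,-0.0383,0],0.03],
    [[0,0,0],[-0.0207,-0.0383,0],0.03],
    [[0,0,-0.116],[0,0,0.04],0.03],
    [[0,0,0],[0,0,0],0.03],
    [[0,0,0],[0,0,0],0.0],
    [[0,0,0],[0,0,0],0.0],
    [[0,0,0.07],[0,0,0],0.0],
    [[0,0,0.07],[0,0,0],0.0],
    [[0,0,0.06],[0,0,0],0.0]
  ]
}}

```text
time_s: 44.15
tool_pos: [0.4296, -0.1878, 0.1259]
tool_rot: [-2.818, -1.385, 0.002]
wrist_force: [-5.6, 4.0, 4.8]
opening: 0.0116
grip_force: 98.0
```

```bash
python3 st.py; python3 go.py 3 1.05
```

```text
t 44.15 p [ 0.4296 -0.1878  0.1259] baryaw 0.914 q6 0.077 op 0.0116 gf 97.98736754892161 F [-5.6  4.   4.8] M [0.611 0.946 0.27 ]
t 44.15 p [ 0.4296 -0.1878  0.1259] baryaw 0.914 q6 0.077 op 0.0116 gf 97.98736754892161 F [-5.6  4.   4.8] M [0.611 0.946 0.27 ]
tool shift [ 0.1919 -0.0213] rows 4 each [ 0.048  -0.0053] turn tool z -0.136
```

{"method": "servo_tool", "body": {
  "moves": [
    [[0,0,0],[0,0,0],0.03],
    [[0,0,0],[0,0,-0.04],0.03],
    [[0,0,0],[0.048,-0.0053,0],0.03],
    [[0,0,0],[0.048,-0.0053,0],0.03],
    [[0,0,0],[0.048,-0.0053,0],0.03],
    [[0,0,0],[0.048,-0.0053,0],0.03],
    [[0,0,-0.136],[0,0,0.04],0.03],
    [[0,0,0],[0,0,0],0.03],
    [[0,0,0],[0,0,0],0.0],
    [[0,0,0],[0,0,0],0.0],
    [[0,0,0.07],[0,0,0],0.0],
    [[0,0,0.07],[0,0,0],0.0],
    [[0,0,0.06],[0,0,0],0.0]
  ]
}}

```text
time_s: 45.78
tool_pos: [0.5308, -0.0236, 0.1257]
tool_rot: [2.862, 1.292, 0.004]
wrist_force: [2.7, -0.2, -3.4]
opening: 0.0115
grip_force: 96.3
```

```bash
python3 st.py; python3 go.py 0 1.179
```

```text
t 45.77 p [ 0.5308 -0.0236  0.1257] baryaw 0.848 q6 0.53 op 0.0115 gf 96.29671961300119 F [ 2.7 -0.2 -3.4] M [ 0.077 -0.46   0.323]
t 45.77 p [ 0.5308 -0.0236  0.1257] baryaw 0.848 q6 0.53 op 0.0115 gf 96.29671961300119 F [ 2.7 -0.2 -3.4] M [ 0.077 -0.46   0.323]
tool shift [-0.0523 -0.0705] rows 2 each [-0.0262 -0.0353] turn tool z -0.331
```

{"method": "servo_tool", "body": {
  "moves": [
    [[0,0,0],[0,0,0],0.03],
    [[0,0,0],[0,0,-0.04],0.03],
    [[0,0,0],[-0.0262,-0.0353,0],0.03],
    [[0,0,0],[-0.0262,-0.0353,0],0.03],
    [[0,0,-0.166],[0,0,0.02],0.03],
    [[0,0,-0.166],[0,0,0.02],0.03],
    [[0,0,0],[0,0,0],0.03],
    [[0,0,0],[0,0,0],0.0],
    [[0,0,0],[0,0,0],0.0],
    [[0,0,0.05],[0,0,0],0.0],
    [[0,0,0.05],[0,0,0],0.0]
  ]
}}

```text
time_s: 47.15
tool_pos: [0.4433, -0.0165, 0.1258]
tool_rot: [2.691, 1.616, 0.002]
wrist_force: [0.9, -2.2, 2.7]
opening: 0.0116
grip_force: 98.0
```

```bash
python3 st.py
```

```text
t 47.15 p [ 0.4433 -0.0165  0.1258] baryaw 1.082 q6 0.275 op 0.0116 gf 97.98036003339803 F [ 0.9 -2.2  2.7] M [-0.341 -0.048  0.325]
```

{"method": "servo_tool", "body": {
  "moves": [
    [[0,0,0.05],[0,0,0],0.0]
  ]
}}

```text
time_s: 47.28
tool_pos: [0.4433, -0.0165, 0.1258]
tool_rot: [2.731, 1.548, 0.002]
wrist_force: [0.5, -3.0, 3.5]
opening: 0.0118
grip_force: 98.2
```

```bash
python3 st.py
```

```text
t 47.27 p [ 0.4433 -0.0165  0.1258] baryaw 1.032 q6 0.325 op 0.0118 gf 98.18745051976293 F [ 0.5 -3.   3.5] M [-0.321  0.001  0.306]
```

{"method": "servo_tool", "body": {
  "moves": [
    [[0,0,0.05],[0,0,0],0.0]
  ]
}}

```text
time_s: 47.4
tool_pos: [0.4432, -0.0165, 0.1258]
tool_rot: [2.769, 1.48, 0.002]
wrist_force: [0.1, -1.9, 2.9]
opening: 0.0116
grip_force: 98.4
```

```bash
python3 rd.py
```

```text
t 47.4 p [ 0.4432 -0.0165  0.1258] baryaw 0.982 q6 0.375 op 0.0116 gf 98.39612222247524 F [ 0.1 -1.9  2.9] M [-0.29  -0.003  0.346]
Mz [0.346 0.28  0.206 0.238 0.223] mean 0.259
```

{"method": "servo_tool", "body": {
  "moves": [
    [[0,0,0.05],[0,0,0],0.0]
  ]
}}

```text
time_s: 47.72
tool_pos: [0.4432, -0.0165, 0.1257]
tool_rot: [2.804, 1.413, 0.002]
wrist_force: [0.7, -2.9, 6.4]
opening: 0.0114
grip_force: 99.3
```

```bash
python3 st.py
```

```text
t 47.73 p [ 0.4432 -0.0165  0.1257] baryaw 0.934 q6 0.423 op 0.0114 gf 99.25919714587508 F [ 0.7 -2.9  6.4] M [-0.414  0.049  0.398]
```

{"method": "servo_tool", "body": {
  "moves": [
    [[0,0,0.05],[0,0,0],0.0]
  ]
}}

```text
time_s: 47.85
tool_pos: [0.4432, -0.0165, 0.1257]
tool_rot: [2.838, 1.342, 0.002]
wrist_force: [0.0, -2.8, 6.7]
opening: 0.0116
grip_force: 99.5
```

```bash
python3 rd.py; python3 go.py 2 0.999
```

```text
t 47.85 p [ 0.4432 -0.0165  0.1257] baryaw 0.883 q6 0.473 op 0.0116 gf 99.47134197311243 F [ 0.  -2.8  6.7] M [-0.351  0.1    0.339]
Mz [0.339 0.324 0.279 0.342 0.291] mean 0.315
t 48.05 p [ 0.4432 -0.0164  0.1257] baryaw 0.885 q6 0.472 op 0.012 gf 98.16500279852335 F [-0.4 -1.7  6.4] M [-0.411  0.08   0.291]
tool shift [-0.0907  0.171 ] rows 4 each [-0.0227  0.0428] turn tool z -0.114
```

{"method": "servo_tool", "body": {
  "moves": [
    [[0,0,0],[0,0,0],0.03],
    [[0,0,0],[0,0,-0.04],0.03],
    [[0,0,0],[-0.0227,0.0428,0],0.03],
    [[0,0,0],[-0.0227,0.0428,0],0.03],
    [[0,0,0],[-0.0227,0.0428,0],0.03],
    [[0,0,0],[-0.0227,0.0428,0],0.03],
    [[0,0,-0.115],[0,0,0.04],0.03],
    [[0,0,0],[0,0,0],0.03],
    [[0,0,0],[0,0,0],0.0],
    [[0,0,0],[0,0,0],0.0],
    [[0,0,0.05],[0,0,0],0.0],
    [[0,0,0.05],[0,0,0],0.0]
  ]
}}

```text
time_s: 49.55
tool_pos: [0.5172, -0.1946, 0.1247]
tool_rot: [2.829, 1.362, 0.001]
wrist_force: [3.8, -4.3, -10.3]
opening: 0.0125
grip_force: 96.5
```

```bash
python3 st.py
```

```text
t 49.55 p [ 0.5172 -0.1946  0.1247] baryaw 0.897 q6 0.171 op 0.0125 gf 96.46785164597532 F [  3.8  -4.3 -10.3] M [-0.68 -0.61  0.31]
```

{"method": "servo_tool", "body": {
  "moves": [
    [[0,0,0.05],[0,0,0],0.0]
  ]
}}

```text
time_s: 49.68
tool_pos: [0.5172, -0.1946, 0.1247]
tool_rot: [2.862, 1.291, 0.001]
wrist_force: [4.1, -4.4, -9.6]
opening: 0.0127
grip_force: 96.6
```

```bash
python3 st.py
```

```text
t 49.67 p [ 0.5172 -0.1946  0.1247] baryaw 0.847 q6 0.221 op 0.0127 gf 96.64750956242642 F [ 4.1 -4.4 -9.6] M [-0.592 -0.648  0.345]
```

{"method": "servo_tool", "body": {
  "moves": [
    [[0,0,0.05],[0,0,0],0.0]
  ]
}}

```text
time_s: 49.8
tool_pos: [0.5172, -0.1946, 0.1247]
tool_rot: [2.894, 1.219, 0.001]
wrist_force: [3.7, -4.2, -10.3]
opening: 0.0123
grip_force: 96.8
```

```bash
python3 rd.py
```

```text
t 49.8 p [ 0.5172 -0.1946  0.1247] baryaw 0.797 q6 0.271 op 0.0123 gf 96.83128559074248 F [  3.7  -4.2 -10.3] M [-0.683 -0.591  0.41 ]
Mz [0.41  0.319 0.271 0.268 0.265] mean 0.307
```

{"method": "servo_tool", "body": {
  "moves": [
    [[0,0,0.04],[0,0,0],0.0]
  ]
}}

```text
time_s: 50.12
tool_pos: [0.5172, -0.1946, 0.1247]
tool_rot: [2.917, 1.162, 0.001]
wrist_force: [4.4, -3.3, -10.1]
opening: 0.0127
grip_force: 97.0
```

```bash
python3 rd.py; python3 go.py 1 .914
```

```text
t 50.12 p [ 0.5172 -0.1946  0.1247] baryaw 0.758 q6 0.31 op 0.0127 gf 96.96997889132945 F [  4.4  -3.3 -10.1] M [-0.618 -0.596  0.415]
Mz [0.415 0.348 0.273 0.346 0.316] mean 0.34
t 50.33 p [ 0.5172 -0.1946  0.1247] baryaw 0.759 q6 0.31 op 0.0122 gf 96.0563808248844 F [  3.   -4.  -10.6] M [-0.616 -0.622  0.316]
tool shift [-0.0585 -0.0646] rows 2 each [-0.0292 -0.0323] turn tool z -0.155
```

{"method": "servo_tool", "body": {
  "moves": [
    [[0,0,0],[0,0,0],0.03],
    [[0,0,0],[0,0,-0.04],0.03],
    [[0,0,0],[-0.0292,-0.0323,0],0.03],
    [[0,0,0],[-0.0292,-0.0323,0],0.03],
    [[0,0,-0.155],[0,0,0.04],0.03],
    [[0,0,0],[0,0,0],0.03],
    [[0,0,0],[0,0,0],0.0],
    [[0,0,0],[0,0,0],0.0],
    [[0,0,0.05],[0,0,0],0.0],
    [[0,0,0.05],[0,0,0],0.0]
  ]
}}

```text
time_s: 51.58
tool_pos: [0.4299, -0.1874, 0.1259]
tool_rot: [-2.885, -1.238, 0.002]
wrist_force: [-5.9, 3.7, 5.2]
opening: 0.0118
grip_force: 98.9
```

```bash
python3 st.py
```

```text
t 51.58 p [ 0.4299 -0.1874  0.1259] baryaw 0.811 q6 0.181 op 0.0118 gf 98.88082472312306 F [-5.9  3.7  5.2] M [0.666 1.021 0.308]
```

{"method": "servo_tool", "body": {
  "moves": [
    [[0,0,0.05],[0,0,0],0.0]
  ]
}}

```text
time_s: 51.7
tool_pos: [0.4299, -0.1874, 0.1259]
tool_rot: [-2.915, -1.166, 0.002]
wrist_force: [-7.3, 4.2, 4.5]
opening: 0.0113
grip_force: 99.1
```

```bash
python3 st.py
```

```text
t 51.7 p [ 0.4299 -0.1874  0.1259] baryaw 0.761 q6 0.231 op 0.0113 gf 99.07719285091937 F [-7.3  4.2  4.5] M [0.638 1.072 0.379]
```

{"method": "servo_tool", "body": {
  "moves": [
    [[0,0,0.05],[0,0,0],0.0]
  ]
}}

```text
time_s: 51.82
tool_pos: [0.4299, -0.1874, 0.1259]
tool_rot: [-2.943, -1.093, 0.003]
wrist_force: [-5.5, 3.3, 5.3]
opening: 0.0116
grip_force: 99.3
```

```bash
python3 rd.py
```

```text
t 51.83 p [ 0.4299 -0.1874  0.1259] baryaw 0.711 q6 0.281 op 0.0116 gf 99.27569923755073 F [-5.5  3.3  5.3] M [0.57  1.039 0.392]
Mz [0.392 0.291 0.273 0.276 0.25 ] mean 0.296
```

{"method": "servo_tool", "body": {
  "moves": [
    [[0,0,0.04],[0,0,0],0.0]
  ]
}}

```text
time_s: 52.15
tool_pos: [0.4299, -0.1874, 0.1259]
tool_rot: [-2.964, -1.035, 0.003]
wrist_force: [-6.0, 3.7, 5.2]
opening: 0.0117
grip_force: 99.4
```

```bash
python3 rd.py; python3 go.py 3 .848
```

```text
t 52.15 p [ 0.4299 -0.1874  0.1259] baryaw 0.672 q6 0.32 op 0.0117 gf 99.42546156653407 F [-6.   3.7  5.2] M [0.618 1.042 0.377]
Mz [0.377 0.396 0.34  0.301 0.296] mean 0.342
t 52.35 p [ 0.4299 -0.1874  0.1259] baryaw 0.673 q6 0.319 op 0.0115 gf 98.34091081040242 F [-5.9  4.   5. ] M [0.629 1.006 0.296]
tool shift [ 0.1808 -0.0664] rows 4 each [ 0.0452 -0.0166] turn tool z -0.175
```

{"method": "servo_tool", "body": {
  "moves": [
    [[0,0,0],[0,0,0],0.03],
    [[0,0,0],[0,0,-0.04],0.03],
    [[0,0,0],[0.0452,-0.0166,0],0.03],
    [[0,0,0],[0.0452,-0.0166,0],0.03],
    [[0,0,0],[0.0452,-0.0166,0],0.03],
    [[0,0,0],[0.0452,-0.0166,0],0.03],
    [[0,0,-0.175],[0,0,0.04],0.03],
    [[0,0,0],[0,0,0],0.03],
    [[0,0,0],[0,0,0],0.0],
    [[0,0,0],[0,0,0],0.0],
    [[0,0,0.05],[0,0,0],0.0],
    [[0,0,0.05],[0,0,0],0.0]
  ]
}}

```text
time_s: 53.85
tool_pos: [0.5306, -0.0238, 0.1257]
tool_rot: [2.925, 1.143, 0.003]
wrist_force: [1.1, 0.2, -2.2]
opening: 0.0118
grip_force: 96.6
```

```bash
python3 st.py
```

```text
t 53.85 p [ 0.5306 -0.0238  0.1257] baryaw 0.745 q6 0.632 op 0.0118 gf 96.61829032862443 F [ 1.1  0.2 -2.2] M [ 0.146 -0.008  0.328]
```

{"method": "servo_tool", "body": {
  "moves": [
    [[0,0,0.05],[0,0,0],0.0]
  ]
}}

```text
time_s: 53.98
tool_pos: [0.5306, -0.0237, 0.1257]
tool_rot: [2.953, 1.07, 0.003]
wrist_force: [1.0, 1.0, -1.6]
opening: 0.012
grip_force: 96.8
```

```bash
python3 st.py
```

```text
t 53.98 p [ 0.5306 -0.0237  0.1257] baryaw 0.695 q6 0.682 op 0.012 gf 96.8166064705656 F [ 1.   1.  -1.6] M [0.261 0.052 0.327]
```

{"method": "servo_tool", "body": {
  "moves": [
    [[0,0,0.05],[0,0,0],0.0]
  ]
}}

```text
time_s: 54.1
tool_pos: [0.5305, -0.0237, 0.1257]
tool_rot: [2.979, 0.996, 0.003]
wrist_force: [0.7, 1.8, -2.0]
opening: 0.0115
grip_force: 97.0
```

```bash
python3 rd.py
```

```text
t 54.1 p [ 0.5305 -0.0237  0.1257] baryaw 0.645 q6 0.732 op 0.0115 gf 97.02358206638564 F [ 0.7  1.8 -2. ] M [ 0.286 -0.001  0.35 ]
Mz [0.35  0.292 0.226 0.202 0.21 ] mean 0.256
```

{"method": "servo_tool", "body": {
  "moves": [
    [[0,0,0.05],[0,0,0],0.0]
  ]
}}

```text
time_s: 54.42
tool_pos: [0.5305, -0.0237, 0.1256]
tool_rot: [3.001, 0.925, 0.002]
wrist_force: [-0.4, -0.2, 3.3]
opening: 0.012
grip_force: 98.2
```

```bash
python3 st.py
```

```text
t 54.42 p [ 0.5305 -0.0237  0.1256] baryaw 0.598 q6 0.78 op 0.012 gf 98.19334603021161 F [-0.4 -0.2  3.3] M [0.197 0.327 0.309]
```

{"method": "servo_tool", "body": {
  "moves": [
    [[0,0,0.05],[0,0,0],0.0]
  ]
}}

```text
time_s: 54.55
tool_pos: [0.5305, -0.0237, 0.1256]
tool_rot: [3.024, 0.849, 0.002]
wrist_force: [-1.1, -0.2, 3.1]
opening: 0.0118
grip_force: 98.4
```

```bash
python3 rd.py
```

```text
t 54.55 p [ 0.5305 -0.0237  0.1256] baryaw 0.548 q6 0.83 op 0.0118 gf 98.41484631123876 F [-1.1 -0.2  3.1] M [0.233 0.269 0.413]
Mz [0.413 0.314 0.272 0.276 0.214] mean 0.298
```

{"method": "servo_tool", "body": {
  "moves": [
    [[0,0,0],[0,0,0],0.03],
    [[0,0,0],[0,0,-0.04],0.03],
    [[0,0,0],[0,0,-0.05],0.03],
    [[0,0,0],[0,0,-0.03],0.03],
    [[0,0,0],[0,0,0],0.03],
    [[0,0,0],[0,0,0],0.03]
  ]
}}

```text
time_s: 55.5
tool_pos: [0.5293, -0.0233, 0.243]
tool_rot: [-3.023, -0.851, 0.002]
wrist_force: [-0.6, 0.0, -0.8]
opening: 0.03
grip_force: 0.0
```

```bash
python3 - <<'E'
from rig import bot
import cv2
c=bot.capture("top"); cv2.imwrite("pics/end.png",c["image"][:,:,::-1])
E
```

```text
(no output)
```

View pics/end.png

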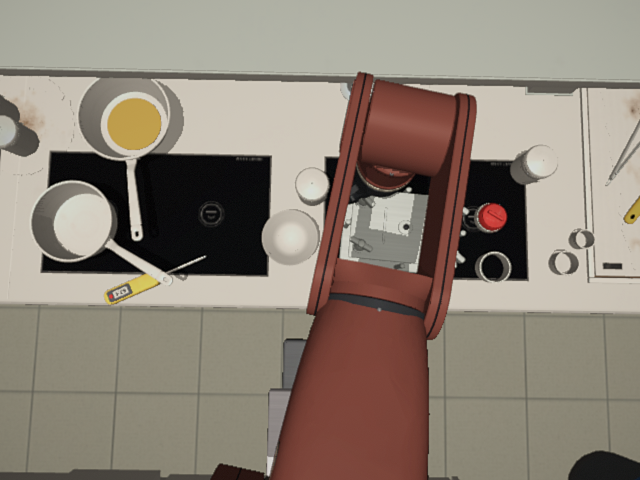

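The bowl (290,237), shaker (312,184) and timer (491,217) are where they were, the arm is clear of the clamp.

```bash
python3 -c "
from rig import bot
print(bot.finish_job())"
```

```text
the job is handed in; nothing more can be done
None
```

I tightened all four wing nuts crosswise in six rounds to roughly 30–42 N each, judged from noisy moment readings; I did not check cover flatness separately. The arm let go and lifted clear, the bystanders are where they were, and the job was handed in at about 56 s with no verdict shown.

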